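Clamp a loaded tube rack on the shaker

TASK

Carry the rack of small tubes, level, to the shaker and lay it flat in the nest between the stops on the deck, with the end that holds the tubes at the end marked by the black triangle. Then turn the black wing knob clockwise until it clicks over its high point and stays against its stop, so that the jaws hold the rack against the back stops. Leave the other things on the table where they are.

Things in the scene. Friction and masses are not known exactly. Their poses are not given: they have to be found in the camera images.
- rack: red moulded tube rack, 58 mm wide (its x), 222 mm long (its y), 31 mm high, about 0.15 kg; origin at the centre of its underside, z up. Five closed microtubes stand in its +y end and rise to 54 mm above its underside (from y = +50 mm outwards); the rest of its holes are empty. Grip it across its width at its middle, where both long sides are flat and 31 mm high.
- tube_end (a point): point on top of the rack, 75 mm from its middle towards the end that holds the tubes (31 mm above its underside)
- shaker: rack shaker: white housing with an aluminium deck, 182 mm deep (x), 256 mm long (y), deck 75 mm above the table; origin under its middle, x to its back, y towards the end with the black triangle. Fixed. The open nest is 67 mm wide and 234 mm long for a rack of 58 x 222 mm; the jaws push it the last millimetres to the back.
- nest (a point): point on the deck where the centre of the rack's underside lies when clamped; x to the back stops, y along the nest towards the black triangle, z up
- back_stops (a point): middle between the two back stops, at deck height, 29 mm behind (+x) the nest point, in the plane of their faces. Each is a sheet 26 mm high with a lip flared back to 36 mm, at y = 55 to 101 mm and y = -55 to -101 mm; the 110 mm between is free for a finger
- end_stop (a point): end stop by the triangle: face at y = +117 mm from the nest point, 16 mm high with a lip flared out to 26 mm; its twin stands at y = -117 mm
- jaws (a point): middle between the two jaw pads, at deck height, in the plane of their faces; moves with them: 38 mm in front (-x) of the nest point when the knob is open. Pads 22 mm high with lips flared to 30 mm, at y = 61 to 95 mm and y = -61 to -95 mm; between them only a flat 4 mm steel bar, free for a finger
- index_mark (a point): black triangle (28 mm) flat on the deck, at the +y end of the shaker, in front of the nest and pointing at it
- knob_grip (a point): centre of the wing of the black clamp knob, on its vertical axis 95 mm in front (-x) of the nest point, 41 mm above the deck; turns with the knob: its y runs along the wing, its x across it. The wing is 72 mm long, 16 mm thick and 30 mm high (24 to 54 mm above the deck); the disc below it is 48 mm wide. With the knob open (0) the wing lies along the nest (along y of nest).
- shaker_knob (a joint): angle of the clamp knob: 0 = open, grows clockwise seen from above, 1.3 = locked against its stop. It drives the jaws through an over-centre link: with a rack in the nest the springs push back (up to about 0.2 N m) from 0.5 to the dead centre at 1.02, beyond it they snap it on to 1.3 and hold it there.
- petri: bystander: petri dish, 59 mm across, 15 mm high, behind the rack; origin under its middle
- marker: bystander: marker pen, 135 mm long, front left; origin under its middle
- pipette: bystander: pipette, 216 mm long, lying front left; origin under its middle
- bottle: bystander: media bottle, 56 mm across, 119 mm high, at the back; origin under its middle

How it is judged (in metres and radians):
On the way, in this order (a step that is already met when the one before it is completed fails the run):
1. the rack lies flat in the nest, tube end at the triangle, while the clamp is still open (z of rack in the frame of nest between -0.004 and 0.005 m and x of rack in the frame of nest between -0.014 and 0.006 m and y of rack in the frame of nest between -0.012 and 0.012 m and y of tube_end in the frame of nest above 0.05 m and value of joint shaker_knob below 0.7 rad), for 0.2 s.
2. the knob has clicked over its high point (value of joint shaker_knob above 1.15 rad), for 0.1 s.
At the end, for the whole second after the job is handed in: Knob locked (beyond 1.2 rad); the rack lies flat on the deck (within 4 mm, 0.05 rad) against the back stops (within 5 mm, 0.04 rad), within 12 mm of the nest's middle lengthwise, tube end at the triangle, held by the clamp (over 5 N) and at rest (value of joint shaker_knob above 1.2 rad and z of rack in the frame of nest between -0.004 and 0.004 m and x of rack in the frame of nest between -0.004 and 0.005 m and y of rack in the frame of nest between -0.012 and 0.012 m and y of tube_end in the frame of nest above 0.05 m and angle between rack's own z axis and vertical below 0.05 rad and angle between the y axis of rack and the y axis of nest, either way round below 0.04 rad and contact force between rack and shaker above 5 N and linear speed of rack below 0.02 m/s); the robot touches nothing.
It fails at once if the rack is tipped by more than about 30 degrees (angle between rack's own z axis and vertical above 0.5 rad).
It fails at once if a bystander is pushed by more than 4 cm (distance of any of petri, marker, pipette, bottle from where it was at the start of the episode above 0.04 m).
It also fails if it takes over 51 s, if anything falls off the work surface, if the arm or the gripper's body presses on something with over 40 N, if the wrist force passes 120 N, or if a joint passes its speed limit or range.

ROBOT

A 6-joint arm with a two-finger parallel gripper is mounted at the origin on a cart in front of the work surface, level with it; the furniture and walls round the work are solid. World frame = base frame: x ahead of the robot, y to its left, z up, the work surface at z = 0. Lengths are in mm, angles in rad, forces in N, time in s.
With the tool pointing down it reaches from about 350 to 775 mm from the base axis. Payload 7.3 kg.
Tool frame: the origin (TCP) lies at the centre of the arm's flange, where the gripper is bolted on; the fingertips stand 178 mm ahead of it and the grasp point (between the pads) lies 159 mm ahead of it; z points along the fingers, y is the line along which they close (so a half turn about z gives the same grasp; the last joint's range is limited). The gripper opens to 92 mm and grips with 3 to 60 N. Pads are 19 mm wide; open, the fingers measure 130 mm over their backs; the gripper's body (75 mm by 190 mm) begins 47 mm behind the grasp point.
Start: joints at [-1.286, 0.342, 1.524, -0, 1.275, -0.146], TCP at [219.258, -477.026, 404.741] pointing down, gripper open.
Joint ranges: [-2.53, 2.53], [-0.77, 2.02], [0.04, 2.7], [-1, 4.14], [0.28, 2.66], [-3.11, 3.11]. Speed limits (rad/s): [2.57, 2.57, 3.14, 3.14, 3.14, 3.14].

INTERFACE

Orientations are given as [roll, pitch, yaw] about the fixed x, y, z axes, in that order (R = Rz(yaw) Ry(pitch) Rx(roll)).
In Python, from plant import * gives the robot as it stands. The module is installed in compiled form; this text tells all that it offers.
- The arm moves only by the shell command python3 -m inch 'ROWS'. ROWS is JSON, a list of rows, each a list of 5 numbers: the shift along the tool's x, y, z in m, then the turn about the tool's z in rad, then the opening, from 0 (shut) to 1 (fully open). In form: [[tx, ty, tz, spin, claw], ...]. A call has 1 to 8 rows; each row is the pose to reach, as a shift and turn from the pose commanded when the call began, along the tool's axes at that moment; what a row does not reach only later rows make up. A row lasts 1/12 s, in which the tool goes at most 41.7 mm and 7.16 degrees, less where a joint would pass 70% of its speed; a pose out of reach is approached as far as the arm can. A call with a gripper value outside its range is refused whole. The fingers move at their own pace and stop on an object; the grip force is fixed at half the most. Time passes only in rows, so rows that repeat a pose let the fingers close. It gives the time, the measured TCP pose, the force, the opening and the grip force at its end, in the units of the state.
- get_obs(): the state, without advancing time (a new reading comes with each control period).
- capture(name): name is "scene" or "top"; returns a dict with "color" (480x640x3 uint8, red, green, blue), "intrinsics" (3x3 intrinsics, pixels), "pose" (4x4, takes a point from camera to world coordinates). Camera axes: x right, y down, z forward; pixel columns grow to the right and rows downward; lengths in mm; the calibration is good to about 2 mm. A picture is of the moment at which its call begins. There is no depth.
- close_job(): hands the job in; it is judged then, once.
Trained networks look in a picture, given as the dict that the camera call returned (one of the last four; its "shot" number tells which), for a name from the list of things; names that differ only in an ending like _2 or _b are one class to them, and where a whole thing is asked for, a point or a joint stands for the part that bears it (a point fixed in the world has none). Each returns a list of dicts, best first, with "conf" (0 to 1); they miss things now and then, are a little off and sometimes report something else, mostly with a low value. They report only what shows in the picture. A call takes as long as a camera call.
- look_for(picture, target): "rect" ([centre column, centre row, width, height] in pixels, round what is visible of it).
- trace(picture, target): "pixels" (480x640 bool, what is visible of it) and "rect" ([centre column, centre row, width, height] in pixels, round what is visible of it).
- tip_of(picture, target): "centre" ([column, row] in pixels: a listed point, or the origin of a listed thing).
The state is a dict: "time": time; "joint_positions": joint angles; "dq": joint speeds; "tau": joint torques, N m; "tool_pos": TCP position; "tcp_rot": TCP orientation; "contact_force": force on the tool from outside, world axes, zero at the start; "moment": the same for the moment, N m; "grip_width": finger opening in mm; "finger_force": force on a finger pad.
Only numpy, scipy, OpenCV 4.12 (cv2) and the standard library are available. Lean on these libraries where they do the work, as an engineer would, in place of code of your own. Each camera call takes 0.05 s, during which the arm holds its last target. There are 200 camera calls.

## Working session

There is one attempt and no reset: what is moved stays moved. The work goes in short steps, Python scripts to look and compute and a shell command to move; the robot and the scene stay as the last step left them, time stands still between calls to the robot, and variables do not carry over. Pictures are saved under pics/ and viewed, at most 10 in all, crops included, and the job is handed in when it is done.

```bash
mkdir -p pics; cat > h.py <<'E'
from plant import *
import numpy as np, cv2
from scipy.spatial.transform import Rotation as R
def world(p,uv,z):
    K=np.array(p["intrinsics"]);T=np.array(p["pose"])
    d=T[:3,:3]@np.linalg.solve(K,[uv[0],uv[1],1.]);o=T[:3,3]
    return o+d*(z-o[2])/d[2]
def mm():
    s=get_obs();return s
E
python3 - <<'E'
from h import *
s=get_obs();print({k:np.round(s[k],3) for k in ("time","tool_pos","tcp_rot","contact_force","grip_width")})
H=dict(rack=0,tube_end=31,shaker=0,nest=75,back_stops=75,end_stop=75,jaws=75,index_mark=75,knob_grip=116,petri=0,marker=0,pipette=0,bottle=0)
for n in("scene","top"):
    p=capture(n);cv2.imwrite(f"pics/{n}0.png",p["color"][...,::-1]);print(n,np.round(p["pose"],2).tolist())
    for k,z in H.items():
        for r in tip_of(p,k)[:2]: print(k,round(r["conf"],2),np.round(r["centre"]),np.round(world(p,r["centre"],z),1))
E
```

```text
{'time': np.float64(0.0), 'tool_pos': array([ 219.228, -476.896,  404.052]), 'tcp_rot': array([-3.14 , -0.   ,  0.431]), 'contact_force': array([-0.915, -0.264,  0.238]), 'grip_width': np.float64(91.659)}
scene [[-0.73, -0.47, 0.49, -88.06], [-0.68, 0.52, -0.52, 787.76], [-0.01, -0.72, -0.7, 1014.69], [0.0, 0.0, 0.0, 1.0]]
rack 0.81 [332. 254.] [538.7  24.6   0. ]
tube_end 0.57 [360. 252.] [475.5  -2.5  31. ]
tube_end 0.43 [422. 181.] [ 521.5 -335.5   31. ]
shaker 0.84 [395. 203.] [ 541.4 -242.    -0. ]
nest 0.68 [388. 175.] [ 576.7 -247.1   75. ]
back_stops 0.8 [380. 175.] [ 592.9 -228.9   75. ]
back_stops 0.6 [390. 174.] [ 575.8 -252.1   75. ]
end_stop 0.7 [365. 203.] [ 550.8 -113.9   75. ]
jaws 0.69 [400. 182.] [ 535.7 -243.    75. ]
jaws 0.4 [332. 252.] [498.4  74.7  75. ]
index_mark 0.59 [382. 207.] [ 508.4 -129.5   75. ]
index_mark 0.51 [362. 255.] [441.5  36.7  75. ]
knob_grip 0.6 [421. 180.] [ 472.3 -240.8  116. ]
knob_grip 0.59 [399. 184.] [ 505.2 -188.4  116. ]
petri 0.57 [291. 204.] [748.5 -44.8  -0. ]
marker 0.87 [323. 340.] [383.2 235.7   0. ]
pipette 0.75 [251. 405.] [3
[... 358 characters left out ...]
]
tube_end 0.74 [366. 196.] [730.2 -14.6  31. ]
shaker 0.95 [450. 274.] [ 531.  -238.7    0. ]
shaker 0.33 [452. 245.] [ 606.8 -246.9    0. ]
nest 0.88 [454. 255.] [ 569.9 -232.7   75. ]
nest 0.54 [337. 195.] [723.6  63.4  75. ]
back_stops 0.92 [454. 243.] [ 599.5 -234.2   75. ]
back_stops 0.65 [458. 256.] [ 568.5 -243.1   75. ]
end_stop 0.97 [408. 257.] [ 563.1 -118.4   75. ]
jaws 0.22 [412. 279.] [ 508.8 -126.7   75. ]
index_mark 0.81 [412. 277.] [ 512.9 -127.    75. ]
knob_grip 0.77 [463. 294.] [ 467.5 -243.6  116. ]
petri 0.95 [367. 197.] [736.5 -21.6   0. ]
marker 0.84 [274. 328.] [385.8 223.2   0. ]
pipette 0.6 [186. 329.] [380.8 452.1   0. ]
bottle 0.86 [338. 194.] [744.   56.7   0. ]
```

```bash
cat > m.py <<'E'
from h import *
p=capture("top")
c=p["color"][170:340,300:520,::-1]
cv2.imwrite("pics/topc.png",cv2.resize(c,None,fx=3.5,fy=3.5,interpolation=cv2.INTER_CUBIC))
for k,z in (("rack",31),("shaker",75),("knob_grip",129)):
    for r in trace(p,k)[:2]:
        m=r["pixels"].astype(np.uint8)
        cnt=max(cv2.findContours(m,0,2)[0],key=cv2.contourArea)[:,0]
        w=np.array([world(p,q,z)[:2] for q in cnt]).astype(np.float32)
        print(k,round(r["conf"],2),m.sum(),cv2.minAreaRect(w),np.round(cv2.boxPoints(cv2.minAreaRect(w))).tolist())
E
python3 m.py
```

```text
rack 0.68 1851 ((539.5575561523438, 16.17270278930664), (220.82534790039062, 59.7928352355957), 10.807829856872559) [[425.0, 25.0], [437.0, -34.0], [654.0, 8.0], [642.0, 66.0]]
rack 0.68 7215 ((531.6048583984375, -254.36392211914062), (189.98550415039062, 271.3900451660156), 3.1366448402404785) [[429.0, -124.0], [444.0, -395.0], [634.0, -385.0], [619.0, -114.0]]
shaker 0.89 7245 ((526.6407470703125, -243.2253875732422), (184.6121368408203, 263.5811767578125), 2.9182193279266357) [[428.0, -116.0], [441.0, -380.0], [626.0, -370.0], [612.0, -107.0]]
knob_grip 0.89 407 ((471.1307678222656, -240.1573028564453), (66.99641418457031, 50.051475524902344), 60.897953033447266) [[433.0, -257.0], [477.0, -282.0], [509.0, -223.0], [466.0, -199.0]]
knob_grip 0.65 370 ((711.695556640625, -19.166606903076172), (51.07899475097656, 52.118896484375), 45.67186737060547) [[675.0, -19.0], [712.0, -56.0], [748.0, -19.0], [711.0, 17.0]]
```

View pics/topc.png

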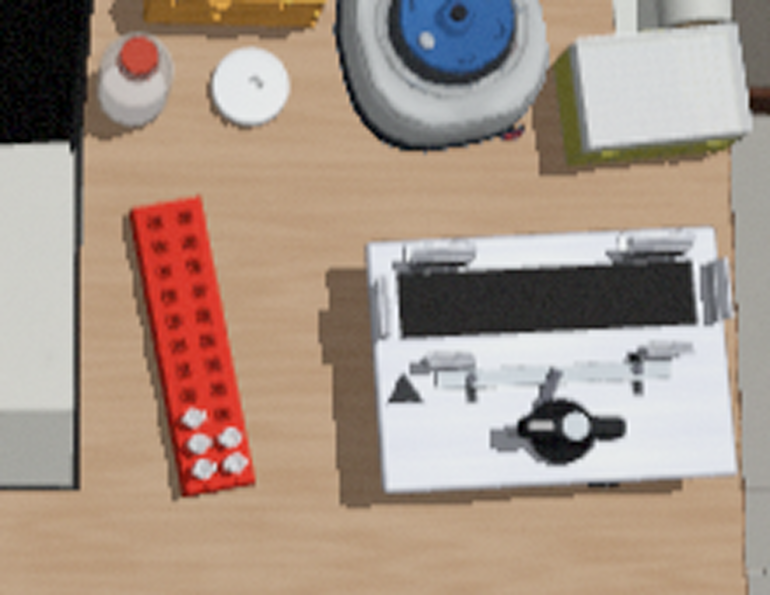

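View pics/scene0.png

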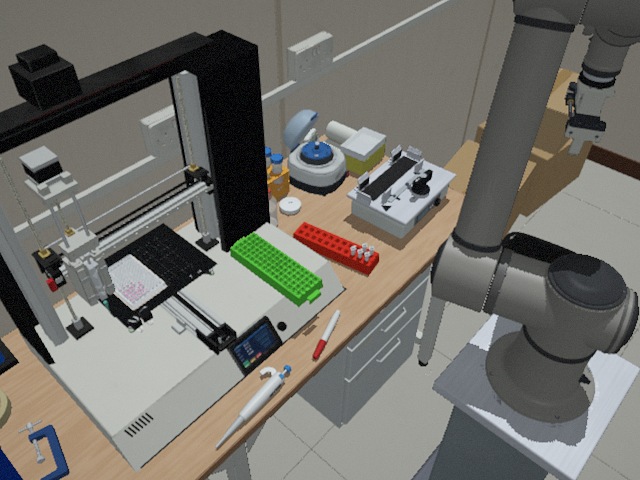

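Top crop: the red rack runs from (165,205) to (220,490) with its white tubes at the near end (~(212,445)). The black triangle is at (405,388), at the shaker's left end, and the wing knob at (560,430) is open. The scene view agrees. The instrument's right edge at crop x≈80 is close to the rack, so I'll fit precise poses and check that clearance.

```bash
cat > fit.py <<'E'
from h import *
from scipy.optimize import minimize, least_squares
def proj(p,P):
    K=np.array(p["intrinsics"]);T=np.array(p["pose"]);q=(np.asarray(P)-T[:3,3])@T[:3,:3]@K.T
    return q[:,:2]/q[:,2:]
def place(x,P,z0=0):
    c,s=np.cos(x[2]),np.sin(x[2]);P=np.asarray(P,float)
    return np.c_[x[0]+c*P[:,0]-s*P[:,1],x[1]+s*P[:,0]+c*P[:,1],P[:,2]+z0]
def fitbox(ps,masks,L,x0,z0=0):
    B=[[a*L[0]/2,b*L[1]/2,h] for a in(-1,1) for b in(-1,1) for h in(0,L[2])]
    def cost(x):
        t=0
        for p,m in zip(ps,masks):
            h=cv2.convexHull(proj(p,place(x,B,z0)).astype(np.float32))[:,0]
            r=np.zeros((480,640),np.uint8);cv2.fillPoly(r,[np.round(h*16).astype(np.int32)],1,shift=4)
            t+=1-(r&m).sum()/max((r|m).sum(),1)
        return t
    S=np.array([x0]+[np.add(x0,d) for d in((12,0,0),(0,12,0),(0,0,.12))])
    r=minimize(cost,x0,method="Nelder-Mead",options=dict(initial_simplex=S));return r.x,r.fun
def red(p,rack):
    h=cv2.cvtColor(p["color"],cv2.COLOR_RGB2HSV);m=((h[...,0]<8)|(h[...,0]>172))&(h[...,1]>150)&(h[...,2]>60)
    m=cv2.morphologyEx(m.astype(np.uint8),cv2.MORPH_CLOSE,np.ones((3,3)))
    n,l,st,_=cv2.connectedComponentsWithStats(m);return (l==1+st[1:,4].argmax()).astype(np.uint8)
E
cat > a.py <<'E'
from fit import *
ps=[capture("scene"),capture("top")]
ms=[red(p,1) for p in ps];print([m.sum() for m in ms])
x0=[540,15,np.radians(100.8)]
for s in((0,1),(0,),(1,)): print("rack",s,*fitbox([ps[i] for i in s],[ms[i] for i in s],(58,222,31),x0))
sm=[trace(p,"shaker")[0]["pixels"].astype(np.uint8) for p in ps]
for s in((0,1),(1,)): print("shaker",s,*fitbox([ps[i] for i in s],[sm[i] for i in s],(182,256,75),[533,-240,.05]))
# nest pose from point detections
pts=dict(nest=(0,0,75),back_stops=(29,0,75),end_stop=(0,117,75),knob_grip=(-95,0,116),jaws=(-38,0,75))
o=[]
for p in ps:
    for k,v in pts.items():
        r=tip_of(p,k)
        if r and r[0]["conf"]>.6:o.append((p,k,v,r[0]["centre"]))
f=lambda x:np.concatenate([proj(p,place(x,[v]))[0]-c for p,k,v,c in o])
r=least_squares(f,[570,-235,.05],loss="soft_l1");print("nest",r.x);print([(k,np.round(e,1).tolist()) for (_,k,_,_),e in zip(o,f(r.x).reshape(-1,2))])
b=world(ps[1],(322.3,310),0);print("instr bottom corner",b)
for z in(40,60,80,100,120):print(z,world(ps[1],(322.3,286.6),z)[:2],world(ps[0],(345,291),z)[:2])
# dark mat in nest
g=cv2.cvtColor(ps[1]["color"],cv2.COLOR_RGB2GRAY);m=np.zeros_like(g);m[240:272,410:505]=(g[240:272,410:505]<70)
c=max(cv2.findContours(m,0,2)[0],key=cv2.contourArea)[:,0]
print("mat",cv2.minAreaRect(np.array([world(ps[1],q,76)[:2] for q in c]).astype(np.float32)))
E
python3 a.py
```

```text
[np.uint64(1768), np.uint64(1612)]
rack (0, 1) [542.85384516  16.50482253   1.72438898] 0.45175307610233584
rack (0,) [538.22942387  13.22530864   1.80356143] 0.24006908462867016
rack (1,) [540.00981149  16.45930124   1.73211583] 0.2200678623364033
shaker (0, 1) [ 5.32111382e+02 -2.51859481e+02  5.64867092e-02] 0.20773117896040882
shaker (1,) [ 5.28520319e+02 -2.45429270e+02  4.78472222e-02] 0.0728037740660461
nest [ 5.68261248e+02 -2.41331688e+02  6.57941519e-02]
[('nest', [2.0, 1.6]), ('end_stop', [1.3, -4.0]), ('knob_grip', [2.5, -0.7]), ('nest', [0.1, -0.3]), ('back_stops', [-1.4, 0.0]), ('end_stop', [-1.0, -1.0]), ('knob_grip', [-0.5, -0.9])]
instr bottom corner [432.32156743  97.58250128   0.        ]
40 [490.01887785  98.62687885] [417.14848831 122.95223361]
60 [488.2120522   98.96669021] [406.78193358 136.59375752]
80 [486.40522655  99.30650157] [396.41537884 150.23528142]
100 [484.5984009   99.64631293] [386.0488241  163.87680532]
120 [482.79157525  99.9861243 ] [375.68226936 177.51832923]
mat ((573.351806640625, -237.53927612304688), (52.52048110961914, 212.56541442871094), 3.2476322650909424)
```

```bash
cat > go.py <<'E'
import sys
from fit import *
# usage: go.py x y z psi_deg (TCP target) -> shift in tool axes (m), spin (rad) from measured pose
x,y,z,psi=map(float,sys.argv[1:5]);s=get_obs()
Rm=R.from_euler("xyz",s["tcp_rot"]).as_matrix();d=Rm.T@(np.array([x,y,z])-s["tool_pos"])/1000
sp=-(np.radians(psi)-s["tcp_rot"][2]);sp=(sp+np.pi)%(2*np.pi)-np.pi
print("shift",np.round(d,4),"spin",round(sp,4),"| t",s["time"],"pos",np.round(s["tool_pos"],1),"rpy",np.round(s["tcp_rot"],3),"F",np.round(s["contact_force"],1),"w",round(float(s["grip_width"]),1))
E
python3 go.py 540 16.5 404 189.8
python3 - <<'E'
from fit import *
p=capture("scene");c=p["color"][...,::-1].copy()
for z,col in((0,(255,0,0)),(40,(0,255,255)),(80,(255,255,0)),(120,(255,0,255))):
    a=proj(p,[[486,99.3,z],[650,99.3,z]]);cv2.line(c,*[tuple(int(v) for v in q) for q in np.round(a)],col,1)
cv2.imwrite("pics/s1.png",cv2.resize(c[190:330,210:400],None,fx=4,fy=4,interpolation=cv2.INTER_CUBIC))
E
```

```text
shift [ 0.4975 -0.3145  0.0007] spin -2.8818 | t 2.3 pos [ 219.2 -477.   404.8] rpy [3.142 0.    0.431] F [-0.  -0.9  0.1] w 92.3
```

View pics/s1.png

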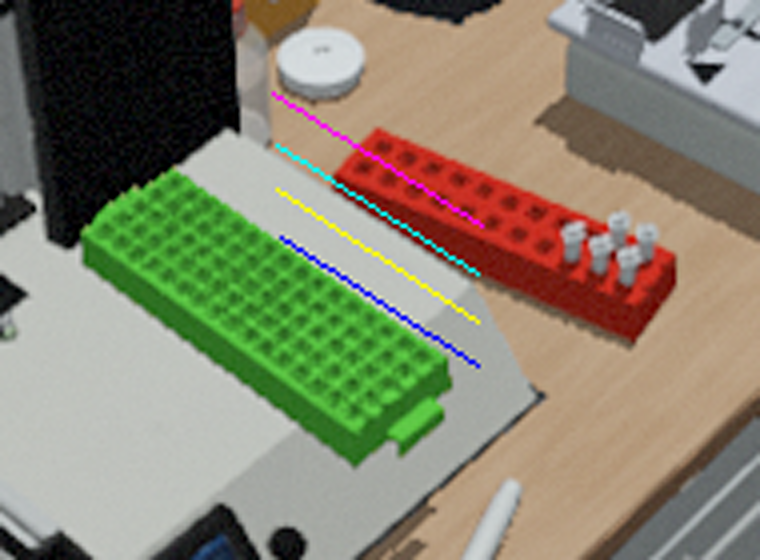

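The instrument's top edge is at crop (235,130)–(475,285), just under the projected z=80 line, so it is about 75 mm high. I'll grip with the grasp point at z≈35, which leaves the gripper body clear.

```bash
python3 -m inch '[[0.4975,-0.3145,0,-2.88,0.95],[0.4975,-0.3145,0,-2.88,0.95],[0.4975,-0.3145,0,-2.88,0.95],[0.4975,-0.3145,0,-2.88,0.95],[0.4975,-0.3145,0,-2.88,0.95],[0.4975,-0.3145,0,-2.88,0.95],[0.4975,-0.3145,0,-2.88,0.95],[0.4975,-0.3145,0,-2.88,0.95]]'; python3 go.py 540 16.5 300 189.8
```

```text
time: 3.02
tool_pos: [401.5, -195.6, 405.0]
tcp_rot: [3.141, 0.0, 1.437]
contact_force: [1.1, -1.1, -0.1]
grip_width: 87.0
finger_force: 0.0
shift [0.2288 0.1088 0.105 ] spin -1.8759 | t 3.0167 pos [ 401.5 -195.6  405. ] rpy [3.141 0.    1.437] F [ 1.1 -1.1 -0.1] w 87.0
```

```bash
python3 -m inch '[[0.2288,0.1088,0.105,-1.876,0.95],[0.2288,0.1088,0.105,-1.876,0.95],[0.2288,0.1088,0.105,-1.876,0.95],[0.2288,0.1088,0.105,-1.876,0.95],[0.2288,0.1088,0.105,-1.876,0.95],[0.2288,0.1088,0.105,-1.876,0.95],[0.2288,0.1088,0.105,-1.876,0.95],[0.2288,0.1088,0.105,-1.876,0.95]]'; python3 go.py 540 16.5 300 189.8
```

```text
time: 3.68
tool_pos: [541.7, 17.5, 297.3]
tcp_rot: [-3.141, -0.003, 2.441]
contact_force: [-0.3, 0.2, 0.5]
grip_width: 87.3
finger_force: 0.0
shift [ 0.0007 -0.0019 -0.0027] spin -0.8717 | t 3.6833 pos [541.7  17.5 297.3] rpy [-3.141e+00 -3.000e-03  2.441e+00] F [-0.3  0.2  0.5] w 87.3
```

Turn the rest, then descend straight to TCP z=194 (tips at 16 mm).

```bash
python3 -m inch '[[0.0007,-0.0019,0,-0.872,0.95],[0.0007,-0.0019,0,-0.872,0.95],[0.0007,-0.0019,0,-0.872,0.95],[0.0007,-0.0019,0,-0.872,0.95],[0.0007,-0.0019,0,-0.872,0.95],[0.0007,-0.0019,0.01,-0.872,0.95],[0.0007,-0.0019,0.02,-0.872,0.95],[0.0007,-0.0019,0.02,-0.872,0.95]]'; python3 go.py 540 16.5 194 189.8; python3 - <<'E'
from h import *
p=capture("scene");cv2.imwrite("pics/s2.png",cv2.resize(p["color"][130:310,230:430,::-1],None,fx=4,fy=3.3))
p=capture("top");cv2.imwrite("pics/t2.png",p["color"][...,::-1])
E
```

```text
time: 4.35
tool_pos: [538.3, 12.9, 278.2]
tcp_rot: [3.141, -0.003, -2.976]
contact_force: [-0.8, 0.1, -0.3]
grip_width: 87.2
finger_force: 0.0
shift [-0.0025  0.0032  0.0842] spin -0.0054 | t 4.35 pos [538.3  12.9 278.2] rpy [ 3.141e+00 -3.000e-03 -2.976e+00] F [-0.8  0.1 -0.3] w 87.2
```

View pics/s2.png

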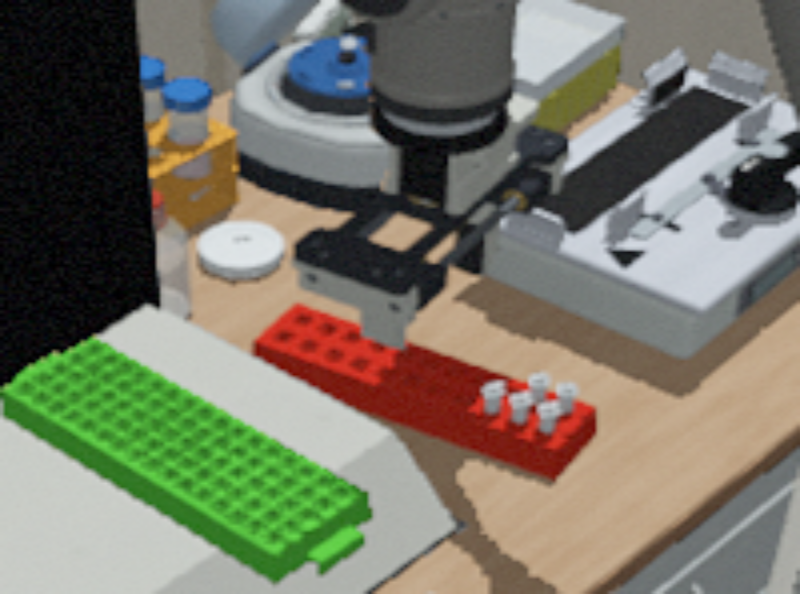

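The gripper straddles the rack (finger at (385,330)), clear of the instrument. Descending.

```bash
python3 -m inch '[[-0.0025,0.0032,0.02,-0.005,0.95],[-0.0025,0.0032,0.04,-0.005,0.95],[-0.0025,0.0032,0.055,-0.005,0.95],[-0.0025,0.0032,0.065,-0.005,0.95],[-0.0025,0.0032,0.075,-0.005,0.95],[-0.0025,0.0032,0.080,-0.005,0.95],[-0.0025,0.0032,0.0842,-0.005,0.95],[-0.0025,0.0032,0.0842,-0.005,0.95]]'; python3 go.py 540 16.5 194 189.8
```

```text
time: 5.12
tool_pos: [540.8, 16.4, 195.2]
tcp_rot: [3.142, -0.0, -2.976]
contact_force: [0.5, 1.0, -0.2]
grip_width: 87.1
finger_force: 0.0
shift [0.0007 0.0002 0.0012] spin -0.0055 | t 5.1167 pos [540.8  16.4 195.2] rpy [ 3.142 -0.    -2.976] F [ 0.5  1.  -0.2] w 87.1
```

```bash
python3 -m inch '[[0,0,0.001,0,0.4],[0,0,0.001,0,0.4],[0,0,0.001,0,0.4],[0,0,0.001,0,0.4],[0,0,0.001,0,0.4],[0,0,0.001,0,0.4],[0,0,0.001,0,0.4],[0,0,0.001,0,0.4]]'; python3 go.py 540 16.5 340 189.8
```

```text
time: 5.78
tool_pos: [540.9, 16.3, 194.9]
tcp_rot: [-3.141, 0.001, -2.975]
contact_force: [-0.1, -1.3, 4.7]
grip_width: 57.5
finger_force: 29.9
shift [ 0.0008  0.0003 -0.1451] spin -0.0047 | t 5.7833 pos [540.9  16.3 194.9] rpy [-3.141e+00  1.000e-03 -2.975e+00] F [-0.1 -1.3  4.7] w 57.5
```

```bash
python3 -m inch '[[0,0,-0.005,0,0.4],[0,0,-0.02,0,0.4],[0,0,-0.045,0,0.4],[0,0,-0.07,0,0.4],[0,0,-0.095,0,0.4],[0,0,-0.12,0,0.4],[0,0,-0.14,0,0.4],[0,0,-0.145,0,0.4]]'; python3 go.py 566 -239 342 92.9
```

```text
time: 6.45
tool_pos: [541.1, 16.6, 342.8]
tcp_rot: [-3.14, 0.005, -2.975]
contact_force: [0.7, -0.0, -1.1]
grip_width: 57.1
finger_force: 29.9
shift [ 0.0178 -0.2562  0.001 ] spin 1.6865 | t 6.45 pos [541.1  16.6 342.8] rpy [-3.14   0.005 -2.975] F [ 0.7 -0.  -1.1] w 57.1
```

```bash
python3 -m inch '[[0.001,-0.012,0,0.06,0.4],[0.003,-0.03,0,0.15,0.4],[0.004,-0.05,0,0.26,0.4],[0.005,-0.07,0,0.37,0.4],[0.006,-0.09,0,0.48,0.4],[0.008,-0.11,0,0.59,0.4],[0.009,-0.13,0,0.70,0.4],[0.010,-0.15,0,0.80,0.4]]'; python3 go.py 566 -239 342 92.9
```

```text
time: 7.12
tool_pos: [555.4, -133.9, 338.0]
tcp_rot: [-3.141, -0.003, 2.502]
contact_force: [0.2, -1.1, -1.2]
grip_width: 57.5
finger_force: 29.9
shift [-0.0712 -0.078  -0.0041] spin 0.8808 | t 7.1167 pos [ 555.4 -133.9  338. ] rpy [-3.141e+00 -3.000e-03  2.502e+00] F [ 0.2 -1.1 -1.2] w 57.5
```

```bash
python3 -m inch '[[-0.01,-0.011,-0.004,0.11,0.4],[-0.021,-0.023,-0.004,0.22,0.4],[-0.033,-0.036,-0.004,0.33,0.4],[-0.045,-0.049,-0.004,0.44,0.4],[-0.056,-0.061,-0.004,0.55,0.4],[-0.066,-0.072,-0.004,0.66,0.4],[-0.071,-0.078,-0.004,0.78,0.4],[-0.071,-0.078,-0.004,0.881,0.4]]'; python3 -m inch '[[0,0,0,0,0.4],[0,0,0,0,0.4]]'; python3 go.py 566 -239 342 92.9; cat > look.py <<'E'
import sys
from fit import *
ps=[capture("scene"),capture("top")]
n=sys.argv[1]
a=cv2.resize(ps[0]["color"][120:270,310:490,::-1],(400,400));b=cv2.resize(ps[1]["color"][220:320,390:520,::-1],(400,400))
cv2.imwrite(f"pics/{n}.png",np.hstack([a,b]))
E
python3 look.py n1
```

```text
time: 7.78
tool_pos: [566.4, -239.7, 341.6]
tcp_rot: [-3.139, -0.001, 1.619]
contact_force: [-1.0, -0.6, -1.3]
grip_width: 57.3
finger_force: 29.9
time: 7.95
tool_pos: [566.5, -237.9, 342.2]
tcp_rot: [-3.14, -0.001, 1.63]
contact_force: [0.0, 0.8, -2.1]
grip_width: 57.8
finger_force: 29.9
shift [-0.001  -0.0006  0.0002] spin 0.0084 | t 7.95 pos [ 566.5 -237.9  342.2] rpy [-3.14e+00 -1.00e-03  1.63e+00] F [ 0.   0.8 -2.1] w 57.8
```

View pics/n1.png

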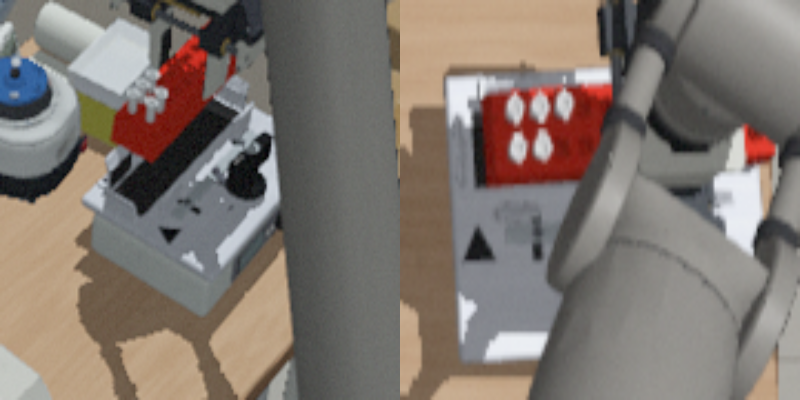

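Left: the rack hangs level over the nest. Right: its tube end (tubes ~(540,125)) is at the triangle end, with the triangle at (480,243). Next I measure the rack end against the nest in the top view.

```bash
cat > e.py <<'E'
from fit import *
p=capture("top");s=get_obs();zt=s["tool_pos"][2]-194.9+31
h=cv2.cvtColor(p["color"],cv2.COLOR_RGB2HSV);m=((h[...,0]<8)|(h[...,0]>172))&(h[...,1]>150)&(h[...,2]>60)
m[:, :400]=0;m[:220]=0;m[320:]=0
print("ztop",zt)
for r in range(236,276,4):
    c=np.where(m[r])[0]
    if len(c)>5: print(r,c[0],c[-1],np.round(world(p,(c[0]-.5,r),zt)[:2],1),np.round(world(p,(c[-1]+.5,r),zt)[:2],1))
for c in (420,425,430,435,440,445):
    r=np.where(m[:,c])[0]
    if len(r)>5: print("col",c,r[0],r[-1],np.round(world(p,(c,r[0]-.5),zt)[:2],1),np.round(world(p,(c,r[-1]+.5),zt)[:2],1))
q=tip_of(p,"tube_end");print([(t["conf"],np.round(world(p,t["centre"],zt)[:2],1)) for t in q[:2]])
for k in("end_stop","nest","back_stops","index_mark"):
    print(k,[(round(t["conf"],2),np.round(world(p,t["centre"],75)[:2],1)) for t in tip_of(p,k)[:2]])
# stops in the original top picture: bright/dark profile along the nest rows
g=cv2.cvtColor(cv2.imread("pics/top0.png"),cv2.COLOR_BGR2GRAY)
print("L",g[256,400:418].tolist());print("R",g[252,494:514].tolist())
print("B",g[232:266,424].tolist(),g[232:266,456].tolist(),g[232:266,490].tolist())
print([np.round(world(p,(c,r),75)[:2],1).tolist() for c,r in((400,256),(418,256),(494,252),(514,252),(424,232),(424,266),(456,232),(456,266))])
E
python3 e.py
```

```text
ztop 179.1527168686019
244 418 458 [ 580.3 -123.9] [ 581.2 -221.3]
248 417 456 [ 570.7 -121.4] [ 571.5 -216.3]
252 417 504 [ 561.2 -121.2] [ 562.9 -330. ]
256 417 511 [ 551.6 -121. ] [ 553.5 -346.3]
260 418 504 [ 542.1 -123.2] [ 543.8 -329.3]
264 418 448 [ 532.6 -123.1] [ 533.2 -196.4]
col 420 244 265 [ 581.6 -129.8] [ 529.1 -128.9]
col 425 243 265 [ 584.1 -141.7] [ 529.2 -140.7]
col 430 243 265 [ 584.2 -153.6] [ 529.3 -152.6]
col 435 251 265 [ 565.1 -165.1] [ 529.4 -164.4]
col 440 242 264 [ 586.8 -177.4] [ 531.8 -176.2]
col 445 242 264 [ 586.9 -189.3] [ 531.9 -188.1]
[(0.61, array([ 559.4, -170.4])), (0.46, array([ 546. , -104.9]))]
end_stop [(0.87, array([ 569.3, -124.6]))]
nest [(0.71, array([ 571.3, -241.4]))]
back_stops [(0.71, array([ 600. , -231.4]))]
index_mark [(0.78, array([ 513.7, -135.1]))]
L [96, 96, 90, 97, 95, 95, 118, 132, 184, 196, 178, 208, 227, 188, 44, 41, 44, 46]
R [43, 38, 45, 65, 164, 227, 126, 124, 103, 103, 160, 133, 138, 141, 207, 124, 163, 164, 162, 164]
B [168, 169, 170, 171, 166, 164, 191, 222, 219, 178, 154, 170, 139, 53, 83, 79, 45, 41, 46, 39, 41, 41, 38, 46, 43, 42, 39, 36, 46, 40, 40, 41, 44, 43] [162, 165, 166, 165, 164, 206, 230, 231, 230, 230, 232, 234, 233, 202, 121, 44, 42, 38, 43, 45, 41, 43, 44, 43, 42, 39, 41, 41, 46, 42, 47, 45, 87, 205] [168, 169, 158, 185, 220, 214, 175, 150, 168, 137, 43, 98, 86, 43, 44, 40, 40, 42, 40, 42, 43, 42, 39, 44, 44, 37, 40, 46, 43, 37, 44, 195, 228, 226]
[[566.0, -96.9], [566.4, -142.5], [578.3, -336.0], [578.7, -386.9], [628.2, -158.9], [541.0, -157.3], [628.9, -240.6], [541.7, -238.3]]
```

```bash
python3 - <<'E'
import cv2
c=cv2.imread("pics/top0.png")[232:308,402:510]
cv2.imwrite("pics/t0z.png",cv2.resize(c,None,fx=7.4,fy=7.4,interpolation=cv2.INTER_CUBIC))
E
```

```text
(no output)
```

View pics/t0z.png

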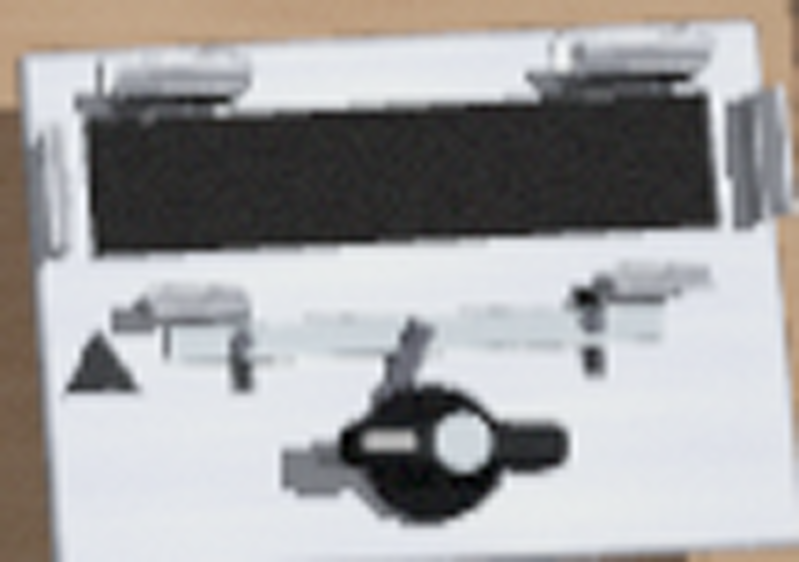

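Crop: mat spans (90–715, 100–250); right end stop base is at x≈728 and the back stops' bases at rows ~107 (left) and ~88 (right). Combining estimates, the nest is at about (570, -237) with yaw 0.05. The hanging rack is at about (565, -237), which is inside the open nest's play. Lowering in stages and watching force.

```bash
python3 -m inch '[[0,0.0005,0.006,0.004,0.4],[0,0.0005,0.016,0.004,0.4],[0,0.0005,0.026,0.004,0.4],[0,0.0005,0.036,0.004,0.4],[0,0.0005,0.044,0.004,0.4],[0,0.0005,0.048,0.004,0.4],[0,0.0005,0.05,0.004,0.4],[0,0.0005,0.05,0.004,0.4]]'; python3 -m inch '[[0,0,0.003,0,0.4],[0,0,0.006,0,0.4],[0,0,0.009,0,0.4],[0,0,0.011,0,0.4],[0,0,0.012,0,0.4]]';python3 go.py 567 -238 270 92.9
```

```text
time: 9.02
tool_pos: [567.2, -238.0, 292.9]
tcp_rot: [-3.141, -0.0, 1.623]
contact_force: [-0.0, 0.0, -2.4]
grip_width: 57.2
finger_force: 29.9
time: 9.43
tool_pos: [567.2, -238.0, 281.3]
tcp_rot: [3.142, 0.0, 1.623]
contact_force: [-1.8, 0.2, -1.0]
grip_width: 57.3
finger_force: 29.9
shift [ 0.0001 -0.0002  0.0113] spin 0.0014 | t 9.4333 pos [ 567.2 -238.   281.3] rpy [3.142 0.    1.623] F [-1.8  0.2 -1. ] w 57.3
```

```bash
python3 -m inch '[[0,0,0.003,0,0.4],[0,0,0.005,0,0.4],[0,0,0.007,0,0.4],[0,0,0.008,0,0.4],[0,0,0.009,0,0.4],[0,0,0.009,0,0.4]]';python3 -m inch '[[0,0,0.001,0,0.4],[0,0,0.002,0,0.4],[0,0,0.0025,0,0.4],[0,0,0.0025,0,0.4]]'; python3 go.py 567 -238 270 92.9; python3 look.py n2
```

```text
time: 9.93
tool_pos: [567.2, -238.0, 272.3]
tcp_rot: [-3.141, -0.0, 1.623]
contact_force: [-1.5, -0.3, -1.1]
grip_width: 57.1
finger_force: 29.9
time: 10.27
tool_pos: [567.2, -238.1, 270.0]
tcp_rot: [3.142, 0.0, 1.623]
contact_force: [-1.2, -0.8, -1.5]
grip_width: 57.4
finger_force: 29.9
shift [ 0.0001 -0.0002  0.    ] spin 0.0013 | t 10.2667 pos [ 567.2 -238.1  270. ] rpy [3.142 0.    1.623] F [-1.2 -0.8 -1.5] w 57.4
```

View pics/n2.png

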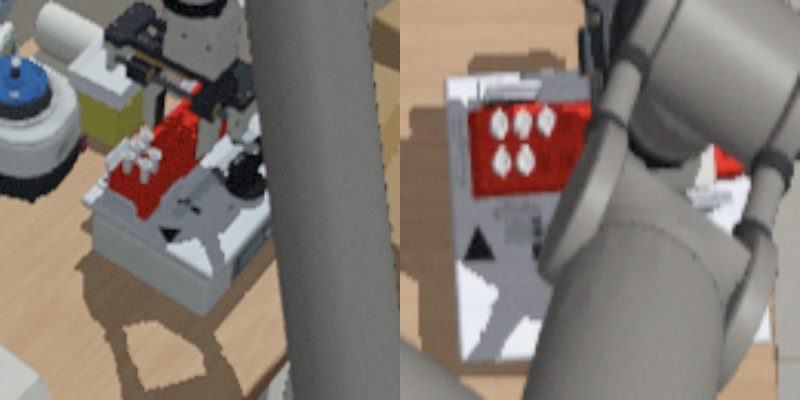

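The rack sits between the stops in both views, with tubes at the triangle (tubes at (520,140), triangle at (480,243)). There is no deck contact yet, so I'll lower a bit more.

```bash
python3 -m inch '[[0,0,0.0005,0,0.4],[0,0,0.001,0,0.4],[0,0,0.001,0,0.4]]';python3 -m inch '[[0,0,0.0005,0,0.4],[0,0,0.001,0,0.4],[0,0,0.001,0,0.4]]'
```

```text
time: 10.62
tool_pos: [567.2, -238.1, 269.9]
tcp_rot: [3.141, 0.001, 1.623]
contact_force: [-2.8, 0.1, 4.8]
grip_width: 57.0
finger_force: 29.9
time: 10.87
tool_pos: [567.1, -238.0, 269.9]
tcp_rot: [3.141, 0.001, 1.623]
contact_force: [-4.4, 1.6, 11.3]
grip_width: 57.3
finger_force: 29.9
```

Deck contact at the expected height. Release with partial opening and rise.

```bash
python3 -m inch '[[0,0,-0.001,0,0.5],[0,0,-0.001,0,0.72],[0,0,-0.001,0,0.74],[0,0,-0.001,0,0.74],[0,0,-0.001,0,0.74]]';python3 -m inch '[[0,0,-0.005,0,0.74],[0,0,-0.015,0,0.74],[0,0,-0.03,0,0.74],[0,0,-0.05,0,0.74],[0,0,-0.075,0,0.74],[0,0,-0.09,0,0.74],[0,0,-0.09,0,0.74]]'; python3 go.py 474 -241 345 92.9
```

```text
time: 11.28
tool_pos: [567.4, -238.0, 268.9]
tcp_rot: [3.141, 0.0, 1.623]
contact_force: [0.8, 0.1, 0.3]
grip_width: 68.1
finger_force: 0.0
time: 11.87
tool_pos: [567.8, -238.3, 364.1]
tcp_rot: [3.134, 0.005, 1.623]
contact_force: [0.1, 0.6, 0.6]
grip_width: 67.9
finger_force: 0.0
shift [ 0.0023 -0.094   0.0184] spin 0.0015 | t 11.8667 pos [ 567.8 -238.3  364.1] rpy [3.134 0.005 1.623] F [0.1 0.6 0.6] w 67.9
```

```bash
python3 -m inch '[[0,-0.02,0,0,0.6],[0.001,-0.05,0,0,0.55],[0.002,-0.08,0,0,0.55],[0.0025,-0.092,0.01,0,0.55],[0.0025,-0.094,0.02,0,0.55],[0.0025,-0.094,0.02,0,0.55]]'; python3 go.py 474.5 -241 281 92.9; python3 look.py n3; python3 - <<'E'
from h import *
for n in("scene","top"):
    p=capture(n)
    for k,z in(("knob_grip",116),("rack",75),("tube_end",106)): print(n,k,[(round(t["conf"],2),np.round(world(p,t["centre"],z)[:2],1)) for t in tip_of(p,k)[:2]])
E
```

```text
time: 12.37
tool_pos: [471.8, -240.2, 337.4]
tcp_rot: [-3.139, -0.002, 1.622]
contact_force: [-0.7, 1.1, -0.4]
grip_width: 50.6
finger_force: 0.0
shift [-0.0011  0.0028  0.0564] spin 0.0004 | t 12.3667 pos [ 471.8 -240.2  337.4] rpy [-3.139e+00 -2.000e-03  1.622e+00] F [-0.7  1.1 -0.4] w 50.6
scene knob_grip [(0.75, array([ 465.9, -244.4]))]
scene rack [(0.9, array([ 570.1, -232.5]))]
scene tube_end [(0.71, array([ 566.5, -170. ])), (0.5, array([ 475.4, -251.3]))]
top knob_grip [(0.55, array([ 471.9, -242.5]))]
top rack [(0.92, array([ 575.6, -236.2]))]
top tube_end [(0.74, array([ 561.5, -172. ]))]
```

View pics/n3.png

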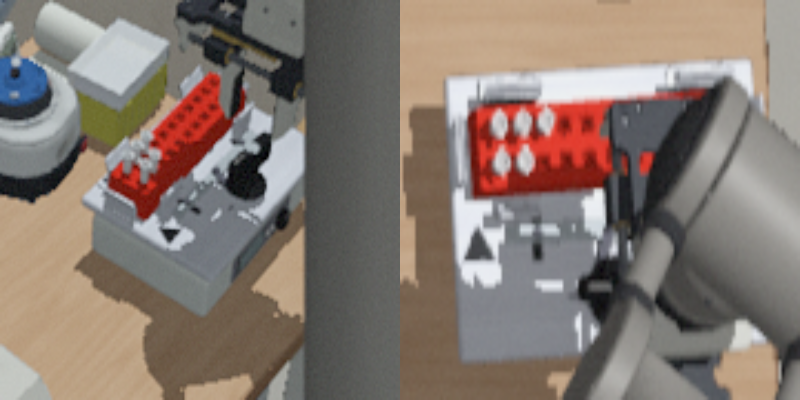

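The rack lies flat in the nest and is free of the gripper. The knob (left image ~(250,175)) is still open, below the fingers. Lowering onto the wing.

```bash
python3 -m inch '[[-0.001,0.002,0.012,0,0.55],[-0.001,0.002,0.026,0,0.55],[-0.001,0.002,0.038,0,0.55],[-0.001,0.002,0.047,0,0.55],[-0.001,0.002,0.053,0,0.55],[-0.001,0.002,0.0565,0,0.55],[-0.001,0.002,0.0565,0,0.55]]'; python3 -m inch '[[0,0,0,0,0.3],[0,0,0,0,0.1],[0,0,0,0,0.1],[0,0,0,0,0.1],[0,0,0,0,0.1],[0,0,0,0,0.1]]'; python3 go.py 474.5 -241 281 92.9
```

```text
time: 13.45
tool_pos: [475.2, -241.3, 282.0]
tcp_rot: [-3.141, -0.0, 1.623]
contact_force: [-0.6, -0.1, -0.9]
grip_width: 50.6
finger_force: 0.0
time: 13.95
tool_pos: [474.1, -241.7, 282.8]
tcp_rot: [-3.137, 0.001, 1.624]
contact_force: [-8.8, -3.5, 8.6]
grip_width: 15.8
finger_force: 29.9
shift [0.0006 0.0005 0.0018] spin 0.0023 | t 13.95 pos [ 474.1 -241.7  282.8] rpy [-3.137e+00  1.000e-03  1.624e+00] F [-8.8 -3.5  8.6] w 15.8
```

```bash
python3 -m inch '[[0,-0.001,0,0.05,0.1],[0,-0.001,0,0.12,0.1],[0,-0.001,0,0.2,0.1],[0,-0.001,0,0.28,0.1],[0,-0.001,0,0.36,0.1],[0,-0.001,0,0.44,0.1],[0,-0.001,0,0.5,0.1],[0,-0.001,0,0.5,0.1]]'; python3 -c "
from plant import *;print(get_obs()['moment'])"
```

```text
time: 14.62
tool_pos: [474.3, -241.8, 282.8]
tcp_rot: [3.141, 0.001, 1.121]
contact_force: [-0.2, -2.9, -0.1]
grip_width: 15.6
finger_force: 29.9
[-0.46647479  0.15935806  0.00931089]
```

```bash
python3 -m inch '[[0,0,0,0.05,0.1],[0,0,0,0.12,0.1],[0,0,0,0.19,0.1],[0,0,0,0.26,0.1],[0,0,0,0.33,0.1],[0,0,0,0.4,0.1],[0,0,0,0.45,0.1],[0,0,0,0.45,0.1]]'; python3 -c "
from plant import *;print(get_obs()['moment'])"
```

```text
time: 15.28
tool_pos: [474.7, -242.2, 282.8]
tcp_rot: [3.138, 0.0, 0.672]
contact_force: [1.8, -4.7, -1.3]
grip_width: 15.9
finger_force: 29.9
[-0.70575357 -0.15497387  0.06676675]
```

```bash
python3 -m inch '[[0,0,0,0.05,0.1],[0,0,0,0.12,0.1],[0,0,0,0.19,0.1],[0,0,0,0.26,0.1],[0,0,0,0.32,0.1],[0,0,0,0.35,0.1],[0,0,0,0.36,0.1],[0,0,0,0.36,0.1]]'; python3 -c "
from plant import *;print(get_obs()['moment'],get_obs()['joint_positions'])"
```

```text
time: 15.95
tool_pos: [475.0, -242.6, 282.8]
tcp_rot: [3.137, -0.002, 0.316]
contact_force: [3.4, -7.0, -4.9]
grip_width: 15.7
finger_force: 30.2
[-1.09815959 -0.44911053  0.53137627] [-0.6155364   0.48493761  1.66902538 -0.00185697  0.98302064  0.6406765 ]
```

Turned 1.31 rad and the moment has risen, so it is at the stop. Release, rise, move away and check.

```bash
python3 -m inch '[[0,0,0,0,0.3],[0,0,0,0,0.45],[0,0,0,0,0.45],[0,0,0,0,0.45],[0,0,-0.02,0,0.45],[0,0,-0.05,0,0.45],[0,0,-0.08,0,0.45],[0,0,-0.11,0,0.45]]'; python3 go.py 330 -430 420 20
```

```text
time: 16.62
tool_pos: [474.0, -241.0, 393.7]
tcp_rot: [-3.141, 0.001, 0.314]
contact_force: [0.8, -0.1, -0.2]
grip_width: 41.0
finger_force: 0.0
shift [-0.1953  0.1353 -0.0264] spin -0.0356 | t 16.6167 pos [ 474.  -241.   393.7] rpy [-3.141e+00  1.000e-03  3.140e-01] F [ 0.8 -0.1 -0.2] w 41.0
```

```bash
python3 -m inch '[[-0.03,0.02,-0.026,0,0.45],[-0.06,0.04,-0.026,0,0.45],[-0.09,0.06,-0.026,0,0.45],[-0.12,0.083,-0.026,0,0.45],[-0.15,0.104,-0.026,0,0.45],[-0.18,0.125,-0.026,0,0.45],[-0.195,0.135,-0.026,0,0.45],[-0.195,0.135,-0.026,0,0.45]]'; python3 look.py n4; python3 - <<'E'
from fit import *
for n in("scene","top"):
    p=capture(n)
    for k,z in(("rack",75),("tube_end",106),("nest",75),("back_stops",75),("jaws",75)): print(n,k,[(round(t["conf"],2),np.round(world(p,t["centre"],z)[:2],1)) for t in tip_of(p,k)[:1]])
E
```

```text
time: 17.28
tool_pos: [327.9, -432.4, 418.2]
tcp_rot: [3.141, 0.001, 0.309]
contact_force: [-0.2, 0.4, -0.8]
grip_width: 41.2
finger_force: 0.0
scene rack [(0.65, array([ 571.7, -238.1]))]
scene tube_end [(0.7, array([ 572.2, -161.5]))]
scene nest [(0.82, array([ 577.5, -264.3]))]
scene back_stops []
scene jaws [(0.63, array([ 543.3, -241.8]))]
top rack [(0.68, array([ 567.2, -240. ]))]
top tube_end [(0.87, array([ 569.5, -167.7]))]
top nest [(0.97, array([ 569.2, -234.7]))]
top back_stops [(0.72, array([ 602.3, -234.5]))]
top jaws []
```

View pics/n4.png

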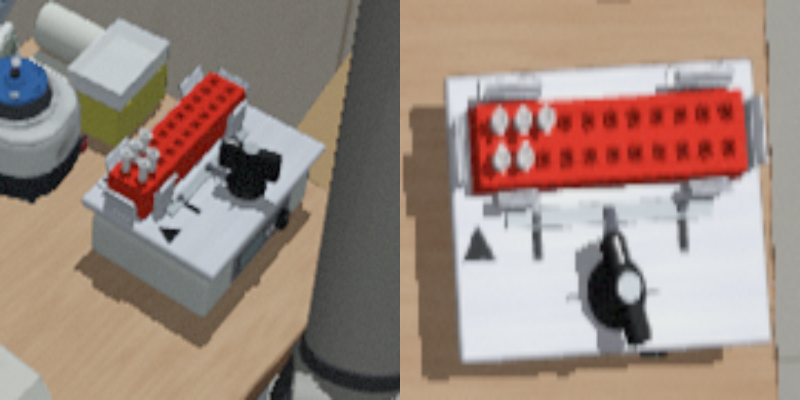

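The knob wing has turned about 75° (right image, (610,235)–(640,340)) and stayed there. The jaws hold the rack against the back stops, tube end at the triangle, and the robot is clear.

```bash
python3 -c "
from plant import *;print(close_job())"
```

```text
the job is handed in; nothing more can be done
None
```

I laid the rack flat in the nest with its tube end at the triangle, turned the knob clockwise about 1.31 rad to its stop, where it stayed, and handed the job in at about 17.5 s; the final pictures show the jaws holding the rack against the back stops, but the hand-in returned no verdict.

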